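# Stand the washed dough board in the drying rack

### The job

One large wooden dough board stands on edge in the yellow wash crate, beside two smaller ones. Move the large one to the steel drying rack: lower it, without dropping it, into the empty middle slot so that it stands upright on its lower edge on the rack's plate. Leave the two boards already in the rack where they are.

Things in the scene. Friction and masses are not known exactly. Their poses are not given: they have to be found in the camera images.
- board: The large board, plain light wood, 150 long, 14 thick, 165 tall (mm), 250 g; the widest and tallest of three standing on edge, in any slot of the crate. Origin: centre of its lower edge, 6 mm above the table; x along its length, y through its thickness, z up. Slots: 80 mm apart along y, 21 mm wide between fins 55 mm high; crate fixed, walls 45 mm high. The other boards are 105 and 115 mm tall.
- rack: Steel rack, fixed. Plate 170 (x) x 250 (y) x 12 mm with three slots along x, at y = -80, 0 (empty), +80 mm, each between four upright 8 mm wires at x = +-45 mm: 22 mm clear up to 70 mm above the table, flaring to 46 mm at 102 mm. Origin: centre of its underside, under the empty slot. Boards stand on the plate, 12 mm above the origin, length along x, either way round.
- racked_left: Board already in the rack's slot at y = +80 mm: light wood, 130 mm long, 14 mm thick, 130 mm tall, standing on edge, loose. Origin: centre of its lower edge face; x along its length, y through its thickness, z up.
- racked_right: The same kind of board in the rack's slot at y = -80 mm, with the same axes.

How it is judged:
By the outcome, as a careful person would: the job done as asked, in the order asked, and still so for the second after the job is handed in, with the robot touching nothing.
It also fails if it takes over 40 s, if anything falls off the work surface, if the arm or the gripper's body presses on something with over 40 N, if the wrist force passes 120 N, or if a joint passes its speed limit or range.

### The arm

A 6-joint arm with a two-finger parallel gripper is mounted at the origin on the work surface. World frame = base frame: x ahead of the robot, y to its left, z up, the work surface at z = 0. Lengths are in m, angles in rad, forces in N, time in s.
With the tool pointing down it reaches from about 0.225 to 0.875 m from the base axis. Payload 3.4 kg.
Tool frame: the origin (TCP) lies on the centre line of the jaws, within the pads' length; the fingertips stand 22 mm ahead of it and the grasp point (between the pads) lies 3 mm ahead of it; z points along the fingers, y is the line along which they close (so a half turn about z gives the same grasp; the last joint's range is limited). The gripper opens to 85 mm and grips with 20 to 120 N. Pads are 22 mm wide; open, the fingers measure 114 mm over their backs; the gripper's body (76 mm by 85 mm) begins 54 mm behind the grasp point. The pads swing forward as they close: fully open they stand 13 mm farther back than shut.
Start: joints at [0.999, 0.276, 1.505, -0, 1.361, -0.121], TCP at [0.251, 0.518, 0.253] pointing down, gripper open.
Joint ranges: [-2.89, 2.89], [-0.75, 2.08], [0.22, 2.7], [-1.18, 4.32], [0.11, 2.71], [-2.7, 2.7]. Speed limits (rad/s): [2.57, 2.57, 3.14, 3.14, 3.14, 3.14].

### API

Orientations are given as a unit quaternion [w, x, y, z].
In Python, from rig import manip, viewer, workorder, get_state gives the robot as it stands (manip), with the cameras (viewer), the job (workorder) and the readings as plain functions.
- The arm moves only by the tool inch_along, called after "Emit:" as name(argument=value, ...) on one line, values as JSON. Schema: {"type":"object","properties":{"motion":{"type":"array","items":{"type":"array","prefixItems":[{"type":"array","items":{"type":"number"},"minItems":3,"maxItems":3},{"type":"number"}],"minItems":2,"maxItems":2},"minItems":1,"maxItems":5},"finger_gap":{"type":"number"},"grip_n":{"type":"number"},"only":{"type":"string"},"quiet":{"type":"boolean"},"lines":{"type":"string"}},"required":["motion"],"additionalProperties":false}. motion is a list of rows, 1 to 5 of them, each written [[dx, dy, dz], turn]: dx, dy, dz in m, then a turn about the tool's z in rad; each row shifts and turns the commanded pose from where the row before left it, along the tool's axes as they then stand; what a row does not reach is not made up. A row lasts 1/12 s, in which the tool goes at most 0.0417 m and 0.125 rad, less where a joint would pass 70% of its speed; a pose out of reach is approached as far as the arm can. finger_gap is the finger opening in m, set as the call begins (left out keeps the last). The fingers move at their own pace and stop on an object; grip_n is the grip in N (left out, the last holds). Time passes only in rows, so rows that do not move let the fingers close. The tool returns the time, the measured TCP pose, the force, the opening and the grip force at its end. only (a regular expression) keeps the lines of the reply that match it, lines (a string "A,B") keeps lines A to B, and quiet returns only ok. Input that does not fit is refused with a message, and nothing moves.
- get_state(): the state, without advancing time (a new reading comes with each control period).
- viewer.get_image(name): name is "side" or "top" or "wrist"; returns a dict with "img" (400x640x3 uint8, red, green, blue), "camera_matrix" (3x3 intrinsics, pixels), "T" (4x4, takes a point from camera to world coordinates); the wrist camera has in their place "hand_eye" (4x4, takes a point from camera to tool coordinates, whose origin is the TCP and whose axes are the flange's). Camera axes: x right, y down, z forward; pixel columns grow to the right and rows downward; lengths in m; the calibration is good to about 2 mm. A picture is of the moment at which its call begins: read the wrist's pose just before it. There is no depth.
- workorder.sign_off(): hands the job in; it is judged then, once.
The state is a dict: "clock": time; "qpos": joint angles; "qd": joint speeds; "effort": joint torques, N m; "position": TCP position; "ee_rot": TCP orientation; "contact_force": force on the tool from outside, world axes, zero at the start; "moment": the same for the moment, N m; "width": finger opening in m; "gripper_force": force on a finger pad.
Only numpy, scipy, OpenCV 4.12 (cv2) and the standard library are available. Lean on these libraries where they do the work, as an engineer would, in place of code of your own. Each camera call takes 0.05 s, during which the arm holds its last target. There are 200 camera calls.

## Working session

There is one attempt and no reset: what is moved stays moved. The work goes in short steps, Python scripts to look and compute and a tool call to move; the robot and the scene stay as the last step left them, time stands still between calls to the robot, and variables do not carry over. Pictures are saved under pics/ and viewed, at most 10 in all, crops included, and the job is handed in when it is done.

```bash
ls; mkdir -p pics
```

Run:
```python
from rig import manip, viewer, workorder, get_state
import cv2,numpy as np
s=get_state();print(s)
for n in("top","side"):
    d=viewer.get_image(n);cv2.imwrite(f"pics/{n}0.png",d["img"][...,::-1]);np.savez(f"pics/{n}0.npz",**d);print(n,d["camera_matrix"].tolist(),np.round(d["T"],4).tolist())
```

```text
pics
rig.py
{'clock': 0.0, 'qpos': array([ 9.99000156e-01,  2.76594380e-01,  1.50615188e+00, -4.07921419e-06,
        1.36069534e+00, -1.21010430e-01]), 'qd': array([0.00157502, 0.00046883, 0.0004032 , 0.00160871, 0.00052113,
       0.00131339]), 'effort': array([ 7.77232817e-04, -4.16778874e+01, -2.45799208e+01,  3.60557333e-04,
        1.10162873e-02, -3.34661408e-06]), 'position': array([0.25025281, 0.51713433, 0.25243256]), 'ee_rot': array([-3.11997768e-04,  2.23488801e-01,  9.74706059e-01, -8.70234718e-04]), 'contact_force': array([-0.15494335,  0.14843899,  0.22623367]), 'moment': array([ 0.02210506, -0.06067965,  0.00691773]), 'gripper_force': 0.0, 'width': 0.0857838498331597}
top [[459.739712200936, 0.0, 320.1663278777196], [0.0, 459.739712200936, 205.4527431634657], [0.0, 0.0, 1.0]] [[-0.0153, -0.9868, 0.1611, 0.3251], [-0.9997, 0.0185, 0.0184, 0.0009], [-0.0212, -0.1608, -0.9868, 1.1514], [0.0, 0.0, 0.0, 1.0]]
side [[396.56781387642195, 0.0, 329.2137851576028], [0.0, 396.56781387642195, 201.91115306160694], [0.0, 0.0, 1.0]] [[0.9839, -0.1251, 0.1277, 0.4057], [-0.1787, -0.6793, 0.7117, -0.7149], [-0.0023, -0.7231, -0.6908, 0.7347], [0.0, 0.0, 0.0, 1.0]]
```

View pics/top0.png

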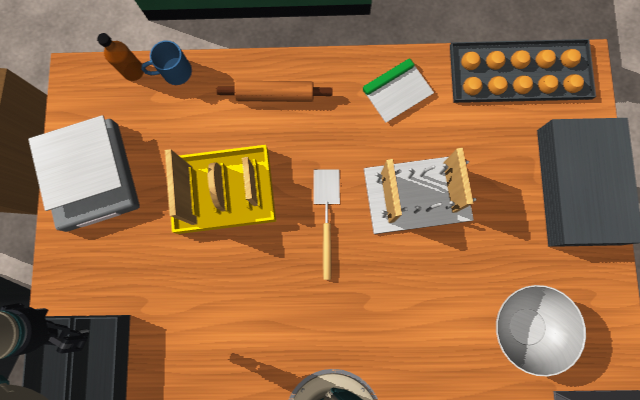

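View pics/side0.png

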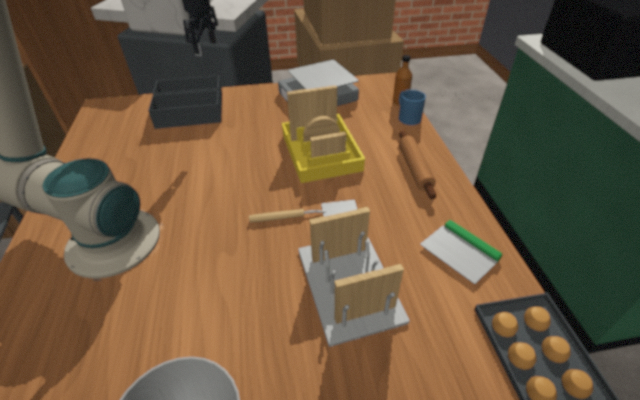

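The large board stands in the crate's leftmost slot in the top view (about (178,185)). The rack is around (420,195), with its middle slot empty. I'll enlarge both.

Run:
```python
import cv2
t=cv2.imread("pics/top0.png");
a=cv2.resize(t[135:240,155:285],None,fx=6,fy=5.7,interpolation=3)
cv2.imwrite("pics/c1.png",cv2.resize(t[140:240,155:285],None,fx=6,fy=6,interpolation=3))
cv2.imwrite("pics/c2.png",cv2.resize(t[140:240,355:485],None,fx=6,fy=6,interpolation=3))
t=cv2.imread("pics/side0.png");
cv2.imwrite("pics/c3.png",cv2.resize(t[200:345,290:420],None,fx=4,fy=4,interpolation=3))
```

```text
(no output)
```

View pics/c1.png

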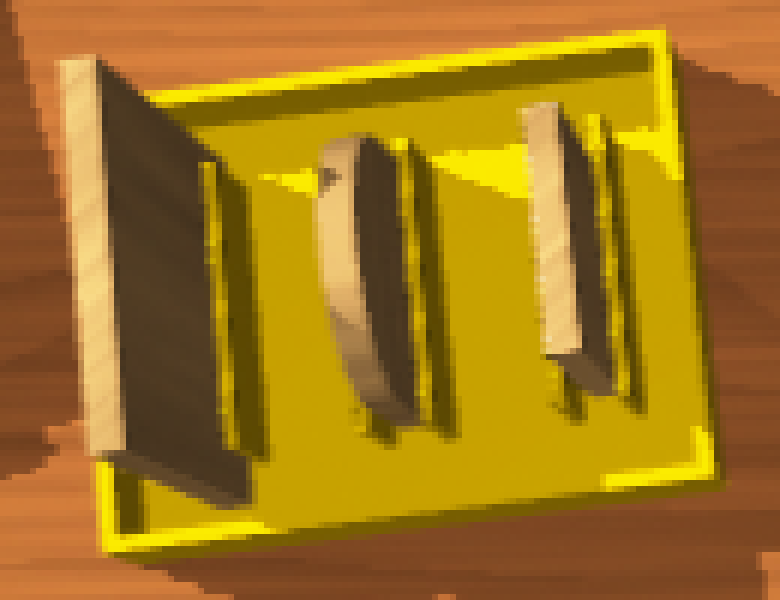

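View pics/c2.png

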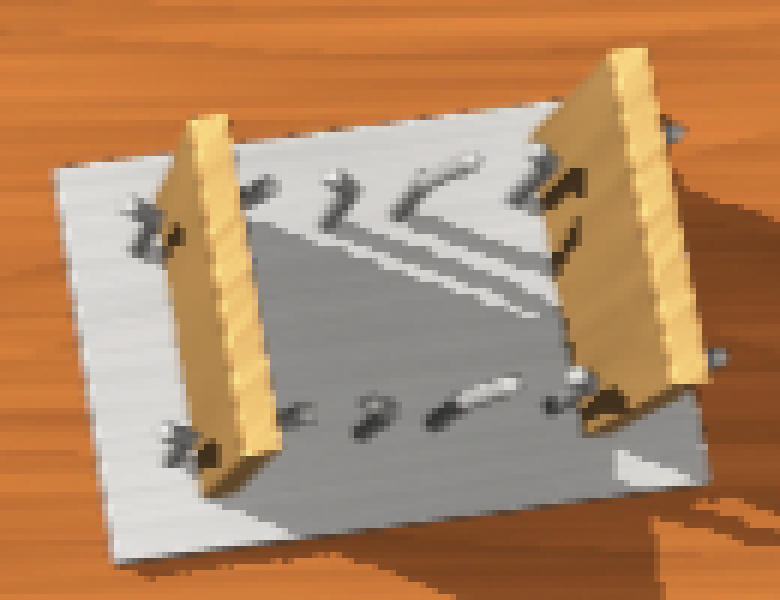

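View pics/c3.png

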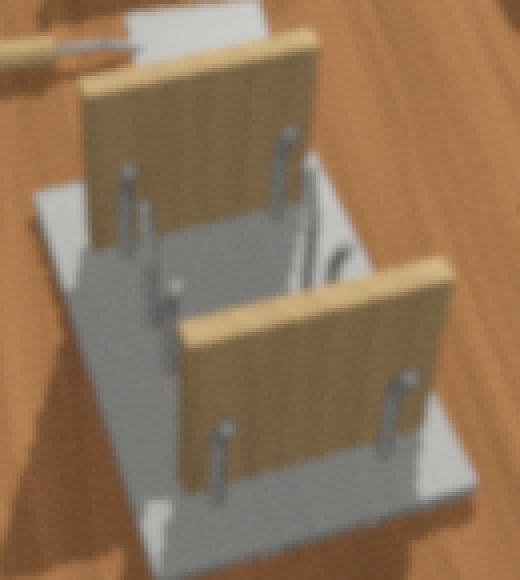

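c1: the large board's top edge has corners (60,60), (98,60), (125,455), (90,455), and its foot is at (250,505). c2: the plate corners are (55,170), (115,562), (708,482). The racked boards' top edges and the middle slot's wire feet, (330,225), (402,215), (367,432), (437,425), are clear.

Create h.py:
```python
import numpy as np
def ray(f,pts,z):
    d=np.load(f);K=d["camera_matrix"];T=d["T"];p=np.array(pts,float)
    r=(T[:3,:3]@np.linalg.inv(K)@np.c_[p,np.ones(len(p))].T).T
    return T[:3,3]+r*((z-T[2,3])/r[:,2:])
def crop(pts,o,s): return (np.array(pts)+.5)/s-.5+np.array(o)
```

Run:
```python
from h import *
np.set_printoptions(precision=4,suppress=True)
t="pics/top0.npz";s="pics/side0.npz"
def show(n,P):
    print(n);print(P);print(" edges",np.linalg.norm(np.diff(P,axis=0),axis=1),"ang",np.degrees(np.arctan2(*np.diff(P,axis=0)[:,1::-1].T)),"mean",P.mean(0))
c1=lambda q:crop(q,(155,140),6); c2=lambda q:crop(q,(355,140),6); c3=lambda q:crop(q,(290,200),4)
show("board top",ray(t,c1([(60,60),(98,60),(125,455),(90,455)]),.171))
show("board foot end",ray(t,c1([(222,508),(250,505)]),.006))
show("crate rim",ray(t,c1([(152,98),(665,32),(718,482),(104,552)]),.045))
show("plate",ray(t,c2([(55,170),(115,562),(708,482)]),.012))
show("plate side",ray(s,c3([(35,192),(155,578),(478,488),(318,155)]),.012))
show("rl top",ray(t,c2([(190,118),(226,118),(278,450),(243,455)]),.142))
show("rr top",ray(t,c2([(610,50),(646,48),(708,380),(672,383)]),.142))
show("rr side",ray(s,c3([(180,322),(453,262),(453,280),(185,345)]),.142))
show("rl side",ray(s,c3([(80,80),(316,30),(316,46),(84,96)]),.142))
show("wires foot",ray(t,c2([(330,225),(402,215),(437,425),(367,432)]),.012))
```

```text
board top
[[0.6174 0.3629 0.171 ]
 [0.6171 0.3487 0.171 ]
 [0.4692 0.3334 0.171 ]
 [0.4694 0.3461 0.171 ]]
 edges [0.0142 0.1487 0.0127] ang [ -91.2274 -174.0822   88.9538] mean [0.5433 0.3478 0.171 ]
board foot end
[[0.4702 0.3475 0.006 ]
 [0.4712 0.3357 0.006 ]]
 edges [0.0119] ang [-84.8742] mean [0.4707 0.3416 0.006 ]
crate rim
[[0.6377 0.3702 0.045 ]
 [0.6616 0.156  0.045 ]
 [0.4722 0.1338 0.045 ]
 [0.4481 0.3833 0.045 ]]
 edges [0.2154 0.1907 0.2507] ang [ -83.649  -173.2902   95.5203] mean [0.5549 0.2608 0.045 ]
plate
[[ 0.6057 -0.09    0.012 ]
 [ 0.4388 -0.1097  0.012 ]
 [ 0.4677 -0.3555  0.012 ]]
 edges [0.168  0.2475] ang [-173.273   -83.2903] mean [ 0.5041 -0.1851  0.012 ]
plate side
[[ 0.44   -0.1105  0.012 ]
 [ 0.4671 -0.3586  0.012 ]
 [ 0.6347 -0.341   0.012 ]
 [ 0.611  -0.1127  0.012 ]]
 edges [0.2496 0.1685 0.2295] ang [-83.7658   5.9957  95.9191] mean [ 0.5382 -0.2307  0.012 ]
rl top
[[ 0.5927 -0.1309  0.142 ]
 [ 0.5924 -0.1444  0.142 ]
 [ 0.4661 -0.1584  0.142 ]
 [ 0.4645 -0.1454  0.142 ]]
 edges [0.0135 0.127  0.013 ] ang [ -91.2003 -173.6746   97.1603] mean [ 0.52
[... 177 characters left out ...]
309 -173.4755   93.7633] mean [ 0.5524 -0.3035  0.142 ]
rr side
[[ 0.4885 -0.3058  0.142 ]
 [ 0.6192 -0.2958  0.142 ]
 [ 0.616  -0.3057  0.142 ]
 [ 0.4884 -0.3182  0.142 ]]
 edges [0.1311 0.0103 0.1282] ang [   4.3551 -107.9435 -174.3959] mean [ 0.553  -0.3064  0.142 ]
rl side
[[ 0.466  -0.1491  0.142 ]
 [ 0.5951 -0.1353  0.142 ]
 [ 0.5921 -0.147   0.142 ]
 [ 0.4663 -0.1607  0.142 ]]
 edges [0.1298 0.0121 0.1265] ang [   6.0804 -104.4057 -173.814 ] mean [ 0.5299 -0.148   0.142 ]
wires foot
[[ 0.5795 -0.2049  0.012 ]
 [ 0.5832 -0.2352  0.012 ]
 [ 0.4936 -0.2452  0.012 ]
 [ 0.4912 -0.2161  0.012 ]]
 edges [0.0306 0.0902 0.0292] ang [ -83.0587 -173.6595   94.723 ] mean [ 0.5369 -0.2253  0.012 ]
```

Both cameras agree. The board is at (0.543, 0.348), yaw about 6°, upright. The rack is at (0.537, -0.225), yaw about 6.5°. Now I'll turn and move above the board.

Emit:
inch_along(motion=[[[0, 0, 0], -0.111], [[0, 0, 0], -0.111], [[0, 0, 0], -0.111], [[0, 0, 0], -0.111], [[0, 0, 0], -0.111]], finger_gap=0.06)

```text
clock: 0.52
position: [0.2504, 0.5173, 0.2527]
ee_rot: [-0.0, -0.055, 0.998, -0.0]
contact_force: [-0.1, 0.3, 0.1]
width: 0.0604
gripper_force: 0.0
```

Emit:
inch_along(motion=[[[-0.0304, -0.0221, 0], 0], [[-0.0304, -0.0221, 0], 0], [[-0.0304, -0.0221, 0], 0], [[-0.0304, -0.0221, 0], 0], [[-0.0304, -0.0221, 0], 0]])

```text
clock: 0.93
position: [0.4142, 0.4224, 0.2529]
ee_rot: [-0.0, -0.052, 0.999, -0.0]
contact_force: [0.6, 0.4, 0.1]
width: 0.06
gripper_force: 0.0
```

Emit:
inch_along(motion=[[[-0.0304, -0.0221, 0], 0], [[-0.0304, -0.0221, 0], 0], [[-0.0304, -0.0221, 0], 0], [[-0.0304, -0.0221, 0], 0], [[0, 0, 0], 0]])

```text
clock: 1.35
position: [0.5496, 0.344, 0.252]
ee_rot: [0.002, -0.049, 0.999, -0.002]
contact_force: [-0.3, 0.7, 0.3]
width: 0.0603
gripper_force: 0.0
```

Create w.py:
```python
import sys,cv2,numpy as np
from rig import manip, viewer, workorder, get_state
from scipy.spatial.transform import Rotation as R
n=sys.argv[1]
s=get_state();T=np.eye(4);T[:3,:3]=R.from_quat(np.roll(s["ee_rot"],-1)).as_matrix();T[:3,3]=s["position"]
d=viewer.get_image("wrist");cv2.imwrite(f"pics/{n}.png",d["img"][...,::-1])
np.savez(f"pics/{n}.npz",camera_matrix=d["camera_matrix"],T=T@d["hand_eye"],tool=T)
print(np.round(T,4),np.round(d["hand_eye"],4))
```

```bash
python3 w.py w1
```

```text
[[-0.9951 -0.0984  0.0037  0.5496]
 [-0.0984  0.9951 -0.0031  0.344 ]
 [-0.0034 -0.0035 -1.      0.252 ]
 [ 0.      0.      0.      1.    ]] [[-5.000e-04 -9.608e-01 -2.772e-01  7.150e-02]
 [ 1.000e+00 -3.000e-04 -7.000e-04  1.000e-04]
 [ 6.000e-04 -2.772e-01  9.608e-01 -1.217e-01]
 [ 0.000e+00  0.000e+00  0.000e+00  1.000e+00]]
```

View pics/w1.png

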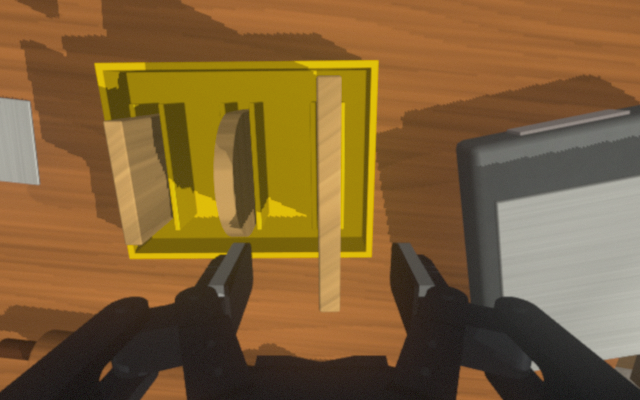

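The wrist view shows the large board's top edge between the fingers, with corners at (317,77), (341,77), (340,310), (319,311).

Run:
```python
from h import *
P=ray("pics/w1.npz",[(317,77),(341,77),(340,310),(319,311)],.171);T=np.load("pics/w1.npz")["tool"]
print(P.round(4),P.mean(0).round(4),np.linalg.norm(np.diff(P,axis=0),axis=1))
print("tool frame",((P-T[:3,3])@T[:3,:3]).round(4),((P.mean(0)-T[:3,3])@T[:3,:3]).round(4))
```

```text
[[0.4705 0.3336 0.171 ]
 [0.4692 0.3468 0.171 ]
 [0.6161 0.3629 0.171 ]
 [0.6182 0.349  0.171 ]] [0.5435 0.3481 0.171 ] [0.0131865  0.1477092  0.01405093]
tool frame [[ 0.0799 -0.0022  0.0807]
 [ 0.0799  0.011   0.0807]
 [-0.0678  0.0126  0.0812]
 [-0.0686 -0.0015  0.0813]] [0.0059 0.005  0.081 ]
```

Emit:
inch_along(motion=[[[0, 0, 0], 0], [[0, 0, 0], 0]])

```text
clock: 1.57
position: [0.5424, 0.3485, 0.2529]
ee_rot: [-0.001, -0.052, 0.999, 0.0]
contact_force: [-1.2, 0.1, -0.2]
width: 0.06
gripper_force: 0.0
```

Run:
```python
from rig import manip, viewer, workorder, get_state; s=get_state();print(s["position"],s["ee_rot"],s["qd"].round(3))
```

```text
[0.54238054 0.34853035 0.25286661] [-7.78645899e-04 -5.22864718e-02  9.98631822e-01  4.74526262e-05] [ 0.018 -0.009  0.    -0.003 -0.002 -0.   ]
```

Emit:
inch_along(motion=[[[-0.001, 0, 0.036], 0], [[0, 0, 0.036], 0], [[0, 0, 0.036], 0], [[0, 0, 0], 0], [[0, 0, 0], 0]])

```text
clock: 1.98
position: [0.542, 0.3487, 0.144]
ee_rot: [-0.002, -0.053, 0.999, -0.001]
contact_force: [0.7, 0.4, 1.6]
width: 0.0599
gripper_force: 0.0
```

Emit:
inch_along(motion=[[[0, 0, 0], 0], [[0, 0, 0], 0], [[0, 0, 0], 0], [[0, 0, 0], 0], [[0, 0, 0], 0]], finger_gap=0, grip_n=40)

```text
clock: 2.4
position: [0.5455, 0.3488, 0.1477]
ee_rot: [0.002, -0.052, 0.999, 0.001]
contact_force: [-0.7, -1.8, 7.6]
width: 0.0135
gripper_force: 40.4
```

Emit:
inch_along(motion=[[[0, 0, 0], 0], [[0, 0, 0], 0], [[0, 0, 0], 0]])

```text
clock: 2.65
position: [0.5455, 0.3488, 0.1477]
ee_rot: [0.002, -0.052, 0.999, 0.001]
contact_force: [-0.1, 0.4, 4.9]
width: 0.0135
gripper_force: 40.5
```

Emit:
inch_along(motion=[[[0, 0, -0.01], 0], [[0, 0, -0.025], 0], [[0, 0, -0.03], 0], [[0, 0, -0.03], 0], [[0, 0, -0.03], 0]], finger_gap=0, grip_n=60)

```text
clock: 3.07
position: [0.5437, 0.348, 0.2713]
ee_rot: [-0.001, -0.052, 0.999, -0.0]
contact_force: [0.2, 0.7, -3.4]
width: 0.0132
gripper_force: 58.7
```

Emit:
inch_along(motion=[[[0, 0, -0.03], 0], [[0, 0, -0.02], 0], [[0, 0, -0.01], 0], [[0, 0, 0], 0], [[0, 0, 0], 0]])

```text
clock: 3.48
position: [0.5439, 0.3481, 0.3295]
ee_rot: [-0.001, -0.052, 0.999, -0.0]
contact_force: [-0.4, -0.5, -3.4]
width: 0.0133
gripper_force: 58.9
```

Emit:
inch_along(motion=[[[0, 0, 0], 0], [[0, 0, 0], 0], [[0, 0, 0], 0]])

```text
clock: 3.73
position: [0.5438, 0.3481, 0.3284]
ee_rot: [-0.002, -0.052, 0.999, -0.001]
contact_force: [1.0, -0.0, -3.5]
width: 0.0133
gripper_force: 58.9
```

```bash
python3 w.py w2
```

```text
[[-0.9946 -0.104  -0.0032  0.5438]
 [-0.104   0.9946 -0.0015  0.3481]
 [ 0.0033 -0.0012 -1.      0.3284]
 [ 0.      0.      0.      1.    ]] [[-5.000e-04 -9.608e-01 -2.772e-01  7.150e-02]
 [ 1.000e+00 -3.000e-04 -7.000e-04  1.000e-04]
 [ 6.000e-04 -2.772e-01  9.608e-01 -1.217e-01]
 [ 0.000e+00  0.000e+00  0.000e+00  1.000e+00]]
```

View pics/w2.png

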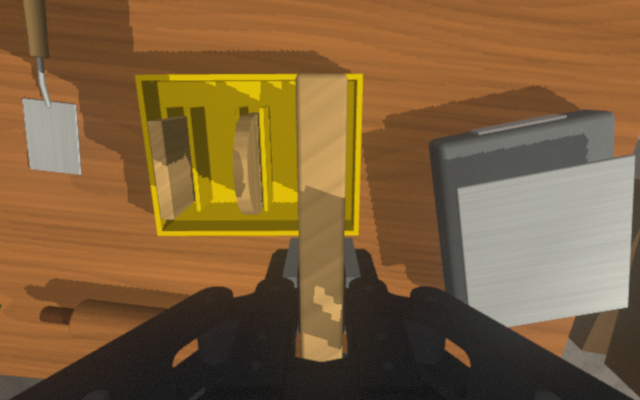

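The board is held centred between the pads. The far end of its top edge is at (298..348,73) and the near end at (300..346,358). Carrying it over to the rack, with its lower edge about 0.187 m up.

Emit:
inch_along(motion=[[[0.0044, -0.025, 0], 0], [[0.0044, -0.037, 0], 0], [[0.0044, -0.04, 0], 0], [[0.0044, -0.04, 0], 0], [[0.0044, -0.04, 0], 0]])

```text
clock: 4.2
position: [0.5408, 0.1635, 0.3297]
ee_rot: [-0.0, -0.053, 0.999, -0.0]
contact_force: [0.5, -0.7, -2.0]
width: 0.0132
gripper_force: 59.3
```

Emit:
inch_along(motion=[[[0.0044, -0.04, 0], 0], [[0.0044, -0.04, 0], 0], [[0.0044, -0.04, 0], 0], [[0.0044, -0.04, 0], 0], [[0.0044, -0.04, 0], 0]])

```text
clock: 4.62
position: [0.5397, -0.038, 0.33]
ee_rot: [-0.0, -0.052, 0.999, 0.0]
contact_force: [1.3, 0.2, -2.5]
width: 0.0135
gripper_force: 59.3
```

Emit:
inch_along(motion=[[[0.0044, -0.04, 0], 0], [[0.0044, -0.04, 0], 0], [[0.0044, -0.04, 0], 0], [[0.0044, -0.037, 0], -0.006], [[0.0044, -0.03, 0], 0]])

```text
clock: 5.03
position: [0.5376, -0.2275, 0.3297]
ee_rot: [-0.0, -0.054, 0.999, -0.0]
contact_force: [0.6, -0.1, -2.2]
width: 0.0131
gripper_force: 59.5
```

Emit:
inch_along(motion=[[[0, 0, 0], 0], [[0, 0, 0], 0], [[0, 0, 0], 0], [[0, 0, 0], 0], [[0, 0, 0], 0]])

```text
clock: 5.45
position: [0.5381, -0.2232, 0.3304]
ee_rot: [0.0, -0.056, 0.998, 0.0]
contact_force: [0.6, 0.5, -2.9]
width: 0.0131
gripper_force: 60.0
```

```bash
python3 w.py w3
```

Run:
```python
from h import *
import cv2
from rig import manip, viewer, workorder, get_state
d=np.load("pics/w2.npz");T=d["tool"]
for h in(.019,.0233,.027):
    P=ray("pics/w2.npz",[(298,72),(348,74),(346,358),(300,358)],T[2,3]+h)
    Q=(P-T[:3,3])@T[:3,:3];print(h,Q.round(4).tolist(),Q.mean(0),np.linalg.norm(np.diff(P,axis=0),axis=1))
x=viewer.get_image("top");cv2.imwrite("pics/t4.png",x["img"][...,::-1]);np.savez("pics/t4.npz",**x)
```

```text
[[-9.938e-01 -1.116e-01  1.000e-04  5.381e-01]
 [-1.116e-01  9.938e-01  5.000e-04 -2.232e-01]
 [-1.000e-04  5.000e-04 -1.000e+00  3.304e-01]
 [ 0.000e+00  0.000e+00  0.000e+00  1.000e+00]] [[-5.000e-04 -9.608e-01 -2.772e-01  7.150e-02]
 [ 1.000e+00 -3.000e-04 -7.000e-04  1.000e-04]
 [ 6.000e-04 -2.772e-01  9.608e-01 -1.217e-01]
 [ 0.000e+00  0.000e+00  0.000e+00  1.000e+00]]
0.019 [[0.0771, -0.0064, -0.0187], [0.0766, 0.0076, -0.0188], [-0.0184, 0.0088, -0.0191], [-0.0184, -0.0074, -0.0191]] [ 0.0292119   0.00065326 -0.01890455] [0.01393914 0.09503392 0.01625048]
0.0233 [[0.0769, -0.0061, -0.023], [0.0764, 0.0073, -0.0231], [-0.0147, 0.0085, -0.0234], [-0.0147, -0.0071, -0.0233]] [ 0.0309797   0.00063102 -0.02319871] [0.01335663 0.0910625  0.01557138]
0.027 [[0.0767, -0.0059, -0.0267], [0.0762, 0.007, -0.0268], [-0.0114, 0.0081, -0.027], [-0.0115, -0.0068, -0.027]] [ 0.03250083  0.00061189 -0.0268937 ] [0.0128554  0.08764523 0.01498704]
```

View pics/w3.png

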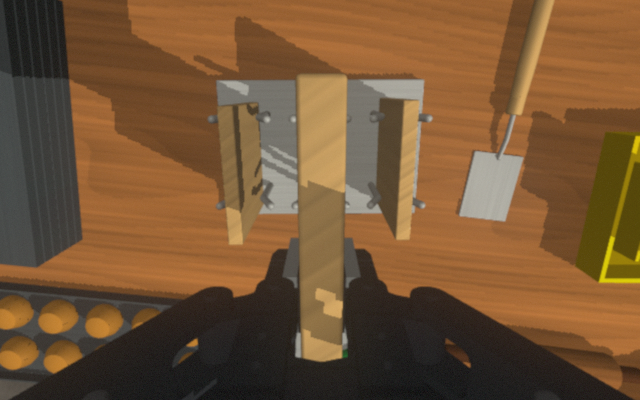

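The board hangs over the middle slot, between the racked boards. The plate corners are at about (217,80) and (423,79). I'll enlarge that area.

Run:
```python
import cv2
t=cv2.imread("pics/w3.png");cv2.imwrite("pics/c4.png",cv2.resize(t[70:250,205:440],None,fx=3.3,fy=3.3,interpolation=3))
```

```text
(no output)
```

View pics/c4.png

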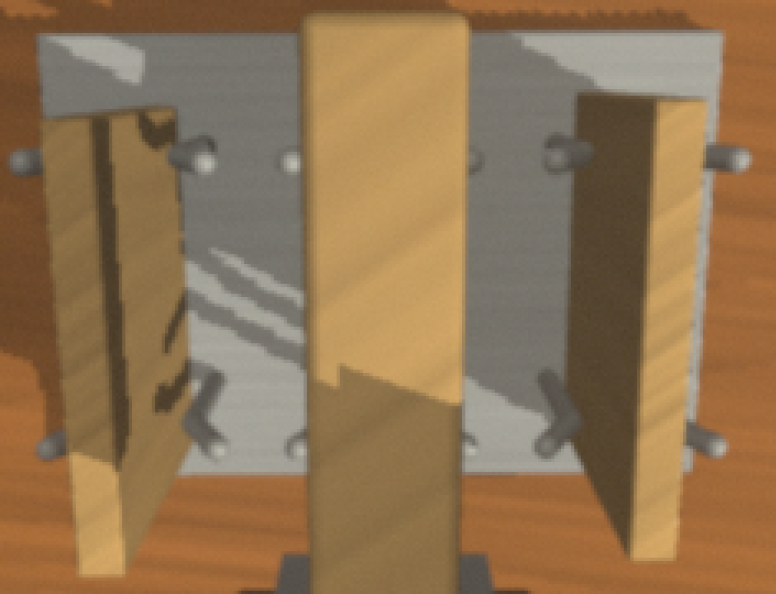

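Run:
```python
from h import *
np.set_printoptions(precision=4,suppress=True)
f="pics/w3.npz";T=np.load(f)["tool"];c=lambda q:crop(q,(205,70),3.3)
for n,q,z in [("plate",[(38,35),(722,32),(692,472)],.012),("R top",[(655,97),(706,97),(675,560),(632,560)],.142),("L top",[(40,118),(92,115),(125,575),(80,577)],.142),("tips",[(740,160),(25,160),(52,448),(718,445)],.102),("tips-in",[(205,162),(557,155),(553,445),(218,450)],.100),("midtips",[(290,162),(300,447)],.1)]:
    P=ray(f,c(q),z);Q=(P-T[:3,3])@T[:3,:3]
    print(n,Q[:,:2].tolist(),"mean",Q.mean(0)[:2],"world",P.mean(0)[:2],"edges",np.linalg.norm(np.diff(P,axis=0),axis=1))
```

```text
plate [[0.08622228483075499, -0.1257398035150925], [0.08712507418335735, 0.12239721640855135], [-0.08156758205597346, 0.12391368253248573]] mean [0.0306 0.0402] world [ 0.5032 -0.1865] edges [0.2481 0.1687]
R top [[0.06648997215185184, 0.07019191990051588], [0.06648301463732804, 0.0834181685889252], [-0.06337356954100676, 0.08438952802035654], [-0.06336780327917824, 0.07189583743900485]] mean [0.0016 0.0775] world [ 0.5279 -0.1462] edges [0.0132 0.1299 0.0125]
L top [[0.061290837151771076, -0.08975458886942878], [0.06204162841333114, -0.07614719943720386], [-0.06803184055818055, -0.07572243803148038], [-0.06865955149957491, -0.08889716982785091]] mean [-0.0033 -0.0826] world [ 0.5507 -0.3048] edges [0.0136 0.1301 0.0132]
tips [[0.04775820211251556, 0.10565577178190716], [0.0478682821224203, -0.10681780381962686], [-0.0420710351197952, -0.10602144206308821], [-0.041168428225251595, 0.10620846694173978]] mean [ 0.0031 -0.0002] world [ 0.5351 -0.2236] edges [0.2125 0.0899 0.2122]
tips-in [[0.04711952441862296, -0.053655182564395394], [0.049112895043947655, 0.05151048222198714], [-0.041786959142946084, 0.053958499773227656], [-0.04341966098916286, -0.05343106356538837]] mean [ 0.0028 -0.0004] world [ 0.5354 -0.2238] edges [0.1052 0.0909 0.1074]
midtips [[0.04710636305473555, -0.028238888406232062], [-0.042421269019302404, -0.027106237631378163]] mean [ 0.0023 -0.0277] world [ 0.5389 -0.2508] edges [0.0895]
```

The rack centre, in the tool frame, is within about 1 mm of the board. A small trim, then lower it.

Emit:
inch_along(motion=[[[0.001, -0.001, 0.02], -0.006], [[0, 0, 0.025], 0], [[0, 0, 0.02], 0], [[0, 0, 0], 0], [[0, 0, 0], 0]])

```text
clock: 5.97
position: [0.5368, -0.2247, 0.2647]
ee_rot: [-0.001, -0.059, 0.998, 0.001]
contact_force: [0.2, -0.8, -3.2]
width: 0.0132
gripper_force: 59.9
```

Emit:
inch_along(motion=[[[0, 0, 0.02], 0], [[0, 0, 0.02], 0], [[0, 0, 0.02], 0], [[0, 0, 0.01], 0], [[0, 0, 0], 0]])

```text
clock: 6.38
position: [0.5367, -0.225, 0.1944]
ee_rot: [-0.001, -0.058, 0.998, 0.001]
contact_force: [-0.0, 0.9, -3.0]
width: 0.0134
gripper_force: 59.9
```

Emit:
inch_along(motion=[[[0, 0, 0.01], 0], [[0, 0, 0.01], 0], [[0, 0, 0.006], 0], [[0, 0, 0], 0], [[0, 0, 0], 0]])

```text
clock: 6.8
position: [0.5371, -0.2255, 0.1691]
ee_rot: [-0.0, -0.058, 0.998, 0.0]
contact_force: [-0.2, -1.0, -3.3]
width: 0.0133
gripper_force: 59.9
```

Run:
```python
from rig import manip, viewer, workorder, get_state
s=get_state();print(s["position"],s["contact_force"],s["moment"])
```

```text
[ 0.53711778 -0.2255393   0.16911678] [-0.20888183 -1.03077015 -3.33264946] [ 0.00748864 -0.00543915  0.00934774]
```

In the slot with no side force. Now down in small steps until it touches.

Emit:
inch_along(motion=[[[0, 0, 0.005], 0], [[0, 0, 0.004], 0], [[0, 0, 0.003], 0], [[0, 0, 0], 0], [[0, 0, 0], 0]])

```text
clock: 7.22
position: [0.537, -0.2255, 0.157]
ee_rot: [-0.0, -0.058, 0.998, 0.0]
contact_force: [0.3, 0.3, -3.3]
width: 0.0134
gripper_force: 60.0
```

Emit:
inch_along(motion=[[[0, 0, 0.0015], 0], [[0, 0, 0], 0], [[0, 0, 0], 0]])

```text
clock: 7.47
position: [0.5372, -0.2256, 0.1558]
ee_rot: [0.0, -0.058, 0.998, 0.0]
contact_force: [0.1, 0.4, -3.5]
width: 0.0131
gripper_force: 60.0
```

Emit:
inch_along(motion=[[[0, 0, 0.0015], 0], [[0, 0, 0], 0], [[0, 0, 0], 0]])

```text
clock: 7.72
position: [0.5371, -0.2255, 0.1542]
ee_rot: [-0.0, -0.058, 0.998, 0.0]
contact_force: [-0.6, 0.3, -3.3]
width: 0.0131
gripper_force: 60.0
```

Emit:
inch_along(motion=[[[0, 0, 0.001], 0], [[0, 0, 0], 0], [[0, 0, 0], 0]])

```text
clock: 7.97
position: [0.5371, -0.2257, 0.154]
ee_rot: [0.0, -0.058, 0.998, -0.0]
contact_force: [-2.1, 0.4, 3.0]
width: 0.0131
gripper_force: 60.8
```

Emit:
inch_along(motion=[[[0, 0, 0.001], 0], [[0, 0, 0], 0], [[0, 0, 0], 0]])

```text
clock: 8.22
position: [0.537, -0.2257, 0.1538]
ee_rot: [0.0, -0.058, 0.998, -0.0]
contact_force: [-4.2, 0.8, 7.3]
width: 0.0133
gripper_force: 61.7
```

Emit:
inch_along(motion=[[[0, 0, 0.001], 0], [[0, 0, 0], 0], [[0, 0, 0], 0]])

```text
clock: 8.47
position: [0.5369, -0.2258, 0.1538]
ee_rot: [0.0, -0.058, 0.998, -0.001]
contact_force: [-6.3, 0.2, 12.1]
width: 0.0133
gripper_force: 62.4
```

Touchdown at 0.1538, as predicted for the plate. Ease off, release and look.

Emit:
inch_along(motion=[[[0, 0, -0.002], 0], [[0, 0, 0], 0], [[0, 0, 0], 0]])

```text
clock: 8.72
position: [0.5375, -0.2258, 0.1538]
ee_rot: [0.0, -0.058, 0.998, -0.0]
contact_force: [-1.7, -0.1, 3.9]
width: 0.0131
gripper_force: 61.1
```

Emit:
inch_along(motion=[[[0, 0, 0], 0], [[0, 0, 0], 0], [[0, 0, 0], 0], [[0, 0, 0], 0], [[0, 0, 0], 0]], finger_gap=0.045)

```text
clock: 9.13
position: [0.5373, -0.2255, 0.1531]
ee_rot: [-0.0, -0.058, 0.998, 0.0]
contact_force: [0.7, 0.2, 0.1]
width: 0.0452
gripper_force: 0.0
```

Emit:
inch_along(motion=[[[0, 0, -0.01], 0], [[0, 0, -0.02], 0], [[0, 0, -0.03], 0], [[0, 0, -0.035], 0], [[0, 0, -0.035], 0]])

```text
clock: 9.55
position: [0.5368, -0.2253, 0.285]
ee_rot: [-0.0, -0.058, 0.998, 0.0]
contact_force: [0.5, -0.3, 1.0]
width: 0.045
gripper_force: 0.0
```

Emit:
inch_along(motion=[[[0, 0, -0.03], 0], [[0, 0, 0], 0], [[0, 0, 0], 0], [[0, 0, 0], 0], [[0, 0, 0], 0]])

```text
clock: 9.97
position: [0.5364, -0.2252, 0.3119]
ee_rot: [-0.001, -0.058, 0.998, 0.001]
contact_force: [-0.4, 1.0, 0.7]
width: 0.0448
gripper_force: 0.0
```

```bash
python3 w.py w5
```

Run:
```python
import cv2,numpy as np
from rig import manip, viewer, workorder, get_state
x=viewer.get_image("side")["img"][...,::-1];w=cv2.imread("pics/w5.png")
a=cv2.resize(x[150:350,250:450],None,fx=2,fy=2,interpolation=3)
cv2.imwrite("pics/f.png",np.hstack([a,cv2.resize(w[40:290,195:445],(400,400))]))
```

```text
[[-0.9933 -0.1159 -0.0025  0.5364]
 [-0.1159  0.9933  0.0015 -0.2252]
 [ 0.0023  0.0018 -1.      0.3119]
 [ 0.      0.      0.      1.    ]] [[-5.000e-04 -9.608e-01 -2.772e-01  7.150e-02]
 [ 1.000e+00 -3.000e-04 -7.000e-04  1.000e-04]
 [ 6.000e-04 -2.772e-01  9.608e-01 -1.217e-01]
 [ 0.000e+00  0.000e+00  0.000e+00  1.000e+00]]
```

View pics/f.png

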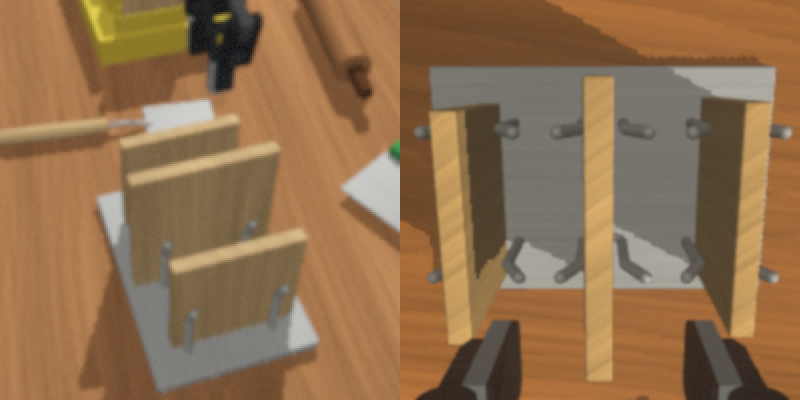

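The large board stands upright in the middle slot, at about (598,230) in the wrist half of the picture, between its wires. Both racked boards are unmoved and the gripper is clear.

```bash
python3 -c "
from rig import manip, viewer, workorder, get_state
print(workorder.sign_off())"
```

```text
the job is handed in; nothing more can be done
None
```

The large board now stands upright in the rack's middle slot, lowered onto the plate under grip; both racked boards look unmoved, the gripper is clear, and I handed the job in at about 10 s (no verdict was returned).

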